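# Turn a holder of lenses over onto its cover in the tilting tray

### The job

On the slanted stand, the blue lens holder has a loose white cover lying over its mouths. Hold cover and holder together, turn them over as one without losing a lens, and lay them cover-down in the tilted steel tray; press the tray down until it is level, then lift the holder off and set it down flat in the middle of the green mat, leaving all four lenses lying flat on the cover in the tray. Do not disturb the beaker or the culture dish.

Things in the scene. Friction and masses are not known exactly. Their poses are not given: they have to be found in the camera images.
- stand_slope (a point): Fixed aluminium easel: two rails slope 54 degrees down, towards the robot's left. The point lies on the slope under the middle of the holder's back, 110 mm above the bench; z up, x level, towards the down-slope side. Between the rails (70 mm apart) the holder's back is open, so a finger can reach behind it from its upper edge; a ledge 14 mm high stops its lower edge.
- holder_mid (a point): Centre of the blue lens holder, a block 60 (x) x 100 (y) x 30 (z) mm, about 0.22 kg; z points out of its six open square cells (25 mm wide, 13 mm deep), x points down the slope as it stands. Its back (z = -15 mm) is flat and closed. Four lenses lie loose in the cells.
- cover_mid (a point): Centre of the inner face of the loose white cover: plate 70 (x) x 110 (y) x 3 mm, rim 6 mm high and 3 mm thick on its inner side (-z), 2 mm of play round the holder; about 0.07 kg. z points away from the holder. It lies on the holder's mouths by gravity alone. Outer face at z = +3 mm; cover and holder together are 33 mm thick.
- lens0_mid (a point): Centre of a glass lens, a disc 22 mm across and 11 mm thick (axis z), amber, in a cell under the cover.
- lens1_mid (a point): As lens0, orange.
- lens2_mid (a point): As lens0, pale green.
- lens3_mid (a point): As lens0, green.
- tray_floor (a point): Middle of the tilting steel tray's floor, on its surface, moving with it: z out of the floor, x towards the hinge, 40 mm on along x, 85 mm above the bench. Floor 130 mm wide (y) between walls 8 mm high, from x = -42 to +37 mm, where an 8 mm high stop crosses it. It is 8 mm thick, with a slot open for y = -30 to 30 mm from the raised edge to x = 30 mm, through which a finger can pass.
- tray (a joint): Tilt of the tray in rad: 0 level (a stop), positive with the tab end raised, so that the floor faces the robot's left. It stays where it is put (hinge friction 0.9 N m; pushing the tab down takes about 6 to 13 N).
- tray_tab (a point): Middle of the top face of the red press tab, 34 (x) x 36 (y) mm, at the tray's raised end (its right end seen from the robot), 58 mm from tray_floor along -x and 49 mm along +y of the tray; same axes as tray_floor.
- mat_mid (a point): Centre of the top of the green mat, fixed flat on the bench, 130 (x) x 150 (y) x 3 mm; z up.
- beaker: Loose glass beaker, 68 mm wide, 95 mm high; origin at the centre of its underside. Leave alone.
- dish: Loose culture dish with white lid, 92 mm wide, 18 mm high; origin at the centre of its underside. Leave alone.
Mind the look-alikes: they are no part of the job. Leave any red look-alike of the part that bears cover_mid alone. What is shaped like the part that bears tray_floor but orange is not meant.

How it is judged:
On the way, in this order (a step that is already met when the one before it is completed fails the run):
1. cover and holder, held together, are turned over in the air with the cover below (distance between cover_mid and holder_mid below 0.022 m and angle between holder_mid's own z axis and vertical above 2 rad and height (world z) of holder_mid above 0.11 m), for 0.1 s.
2. cover and holder lie upside down in the tray and the tray is level (distance between cover_mid and holder_mid below 0.022 m and value of joint tray below 0.05 rad and angle between cover_mid's own z axis and vertical above 2.95 rad and z of cover_mid in the frame of tray_floor between -0.003 and 0.009 m and distance between cover_mid and tray_floor below 0.02 m), for 0.2 s.
At the end, for the whole second after the job is handed in: Tray level (under 0.05 rad); cover inner face up on the tray floor, centre within 20 mm of the floor's middle; all four lenses flat on the cover inside its rim; holder at rest flat on the mat, either way up, centre within 45 mm of the mat's middle (value of joint tray below 0.05 rad and angle between cover_mid's own z axis and vertical above 2.95 rad and z of cover_mid in the frame of tray_floor between -0.003 and 0.009 m and distance between cover_mid and tray_floor below 0.02 m and z of lens0_mid in the frame of cover_mid between -0.009 and 0.001 m and distance between each of lens0_mid, lens1_mid, lens2_mid, lens3_mid and cover_mid below 0.052 m and angle between the z axis of each of lens0_mid, lens1_mid, lens2_mid, lens3_mid and the z axis of cover_mid, either way round below 0.2 rad and z of lens1_mid in the frame of cover_mid between -0.009 and 0.001 m and z of lens2_mid in the frame of cover_mid between -0.009 and 0.001 m and z of lens3_mid in the frame of cover_mid between -0.009 and 0.001 m and horizontal distance between holder_mid and mat_mid below 0.045 m and height (world z) of holder_mid below 0.022 m and angle between the z axis of holder_mid and the z axis of mat_mid, either way round below 0.1 rad and linear speed of holder below 0.02 m/s); the robot touches nothing.
It fails at once if a lens falls to the bench (height (world z) of any of lens0_mid, lens1_mid, lens2_mid, lens3_mid below 0.07 m).
It fails at once if the beaker is moved more than 20 mm (distance of beaker from where it was at the start of the episode above 0.02 m).
It fails at once if the dish is moved more than 20 mm (distance of dish from where it was at the start of the episode above 0.02 m).
It also fails if it takes over 72 s, if anything falls off the work surface, if the arm or the gripper's body presses on something with over 40 N, if the wrist force passes 120 N, or if a joint passes its speed limit or range.

### The arm

A 7-joint arm with a two-finger parallel gripper is mounted at the origin on the work surface. World frame = base frame: x ahead of the robot, y to its left, z up, the work surface at z = 0. Lengths are in m, angles in rad, forces in N, time in s.
With the tool pointing down it reaches from about 0.425 to 0.925 m from the base axis. Payload 6.8 kg.
Tool frame: the origin (TCP) lies on the mounting face of the last link; the fingertips stand 173 mm ahead of it and the grasp point (between the pads) lies 155 mm ahead of it (grip_point_offset is the distance from the TCP to the grasp point, in m); x points along the fingers, z is the direction in which the jaws open and shut, and the axes are right-handed (so a half turn about x gives the same grasp; the last joint's range is limited). The gripper opens to 85 mm and grips with 20 to 120 N. Pads are 22 mm wide; open, the fingers measure 114 mm over their backs; the gripper's body (76 mm by 85 mm) begins 54 mm behind the grasp point. The pads swing forward as they close: fully open they stand 13 mm farther back than shut.
Start: joints at [1.166, 0.477, 0.022, 1.555, -0.011, 1.109, -0.083], TCP at [0.197, -0.645, 0.405] pointing down, gripper open.
Joint ranges: [-2.96, 2.96], [-0.34, 2.1], [-1.41, 1.46], [0.24, 2.44], [-1.37, 4.51], [0.17, 1.92], [-2.96, 2.96]. Speed limits (rad/s): [2.39, 2.39, 3.14, 3.14, 3.14, 3.14, 3.14].

### API

Orientations are given as a rotation vector (axis times angle).
In Python, from bench import * gives the robot as it stands. The module is installed in compiled form; this text tells all that it offers.
- The arm moves only by the tool servo_tool, never from a script. Its argument "motion" is a list of rows, each a list of 5 numbers: the shift along the tool's x, y, z in m, then the turn about the tool's x in degrees, then the gripper command: -1 is fully open, 1 is shut, values between are in proportion. In form: [[dx, dy, dz, turn, fingers], ...]. A call has 1 to 8 rows; each row is the pose to reach, as a shift and turn from the pose measured when the call began, along the tool's axes at that moment; what a row does not reach only later rows make up. A row lasts 1/10 s, in which the tool goes at most 50 mm and 8.59 degrees, less where a joint would pass 70% of its speed; a pose out of reach is approached as far as the arm can. A call with a gripper value outside its range is refused whole. The fingers move at their own pace and stop on an object; "force" is the grip in N (left out, the last holds). Time passes only in rows, so rows that repeat a pose let the fingers close. It gives the time, the measured TCP pose, the force and the opening at its end, in the units of the state.
- get_obs(): the state, without advancing time (a new reading comes with each control period).
- grab_frame(name): name is "side" or "top" or "wrist"; returns the picture (384x512x3 uint8, red, green, blue); there is no depth.
- camera_params(name): a dict with "mtx" (3x3 intrinsics, pixels), "world_to_cam" (4x4, takes a point from world to camera coordinates); the wrist camera has in their place "T_tool_cam" (4x4, takes a point from camera to tool coordinates, whose origin is the TCP and whose axes are the tool frame's). Camera axes: x right, y down, z forward; pixel columns grow to the right and rows downward; lengths in m; the calibration is good to about 2 mm. A picture is of the moment at which its call begins: read the wrist's pose just before it. camera_params takes no time and is no camera call.
- hand_in(): hands the job in, once; it reports no verdict.
The state is a dict: "clock": time; "joints": joint angles; "qvel": joint speeds; "tau": joint torques, N m; "tcp_pos": TCP position; "orientation": TCP orientation; "contact_force": force on the tool from outside, world axes, zero at the start; "moment": the same for the moment, N m; "grip_width": finger opening in m.
Only numpy, scipy, OpenCV 4.12 (cv2) and the standard library are available. Lean on these libraries where they do the work, as an engineer would, in place of code of your own. Each camera call takes 0.05 s, during which the arm holds its last target. There are 200 camera calls.

## Working session

There is one attempt and no reset: what is moved stays moved. The work goes in short steps, Python scripts to look and compute and a tool call to move; the robot and the scene stay as the last step left them, time stands still between calls to the robot, and variables do not carry over. Pictures are saved under pics/ and viewed, about 8 in all and at most 12, crops included, and the job is handed in when it is done.

Besides the shell and the picture viewer there is one more tool, called after "Call:" as name(argument=value, ...), one argument or row to a line, values as JSON. servo_tool: Moves the arm, as the interface text tells. Its arguments: {"type":"object","properties":{"motion":{"type":"array","items":{"type":"array","items":{"type":"number"}}},"force":{"type":"number"}},"required":["motion"]}

```bash
mkdir -p pics; ls
python3 - <<'E'
from bench import *
import cv2,numpy as np
o=get_obs();print({k:np.round(v,3).tolist() for k,v in o.items()})
for n in ["side","top","wrist"]:
    p=camera_params(n);print(n,{k:np.round(v,4).tolist() for k,v in p.items()})
    im=grab_frame(n);cv2.imwrite(f"pics/{n}0.png",im[:,:,::-1])
E
```

```text
pics
{'clock': 0.0, 'joints': [1.166, 0.478, 0.022, 1.556, -0.012, 1.109, -0.083], 'qvel': [-0.001, -0.0, 0.001, 0.0, -0.001, -0.001, 0.001], 'tau': [0.0, -59.645, 1.608, -28.12, 0.012, 0.009, -0.0], 'tcp_pos': [0.197, -0.645, 0.404], 'orientation': [0.989, 1.337, -0.987], 'contact_force': [0.302, -0.686, -0.746], 'moment': [0.018, 0.006, 0.076], 'grip_width': 0.085}
side {'mtx': [[387.0974, 0.0, 257.1909], [0.0, 387.0974, 196.4717], [0.0, 0.0, 1.0]], 'world_to_cam': [[0.9372, -0.3487, 0.0114, -0.4701], [-0.2702, -0.7463, -0.6083, 0.2123], [0.2207, 0.567, -0.7936, 1.0162], [0.0, 0.0, 0.0, 1.0]]}
top {'mtx': [[442.4658, 0.0, 261.1666], [0.0, 442.4658, 195.8468], [0.0, 0.0, 1.0]], 'world_to_cam': [[0.0232, -0.9995, 0.0221, -0.002], [-0.9923, -0.0257, -0.1215, 0.5093], [0.122, -0.0191, -0.9923, 1.0351], [0.0, 0.0, 0.0, 1.0]]}
wrist {'mtx': [[277.1516, 0.0, 260.1242], [0.0, 277.1516, 196.5362], [0.0, 0.0, 1.0]], 'T_tool_cam': [[-0.0004, -0.3205, 0.9473, 0.0316], [-0.0003, -0.9473, -0.3205, 0.0836], [1.0, -0.0004, 0.0002, 0.001], [0.0, 0.0, 0.0, 1.0]]}
```

View pics/top0.png

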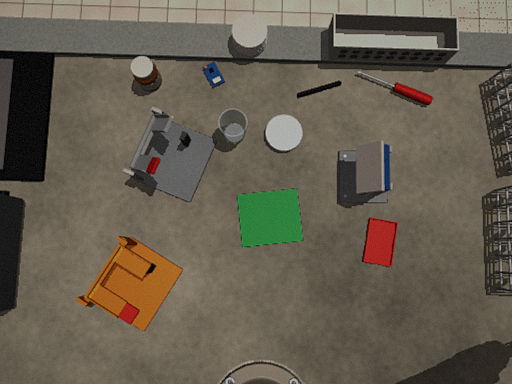

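View pics/side0.png

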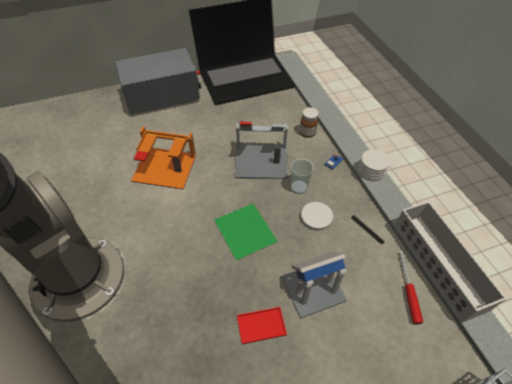

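Run:
```python
import cv2,numpy as np
t=cv2.imread("pics/top0.png");s=cv2.imread("pics/side0.png")
c=[t[100:210,115:235],t[130:220,325:415],s[110:190,225:305],s[245:325,275:355]]
c=[cv2.resize(i,(400,300) if 0 else (int(300*i.shape[1]/i.shape[0]),300),interpolation=cv2.INTER_CUBIC) for i in c]
c=[cv2.copyMakeBorder(i,0,0,0,400-i.shape[1],cv2.BORDER_CONSTANT) for i in c]
cv2.imwrite("pics/m1.png",np.vstack([np.hstack(c[:2]),np.hstack(c[2:])]))
```

```text
(no output)
```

View pics/m1.png

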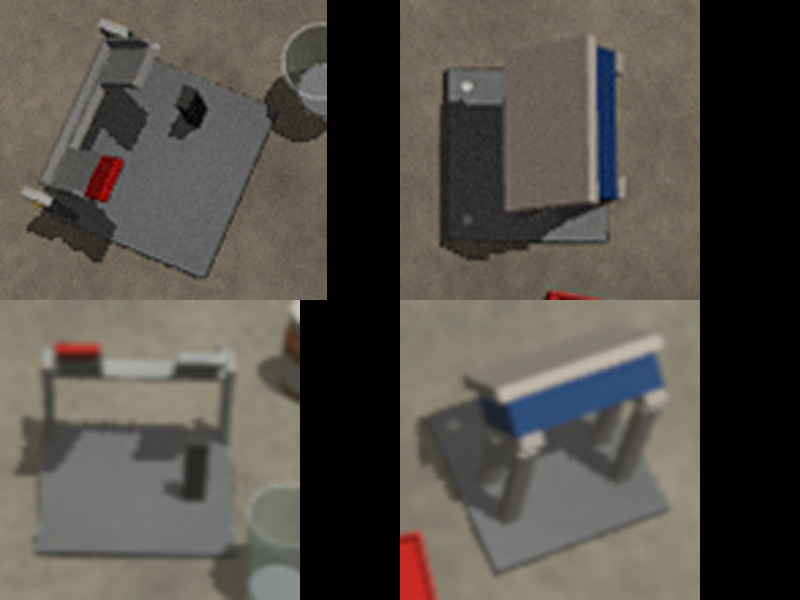

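Run:
```python
from bench import *
import cv2,numpy as np
from scipy.spatial.transform import Rotation as R
o=get_obs();print(R.from_rotvec(o['orientation']).as_matrix().round(3))
import bench;print([n for n in dir(bench) if n[0]!='_'])
```

```text
[[-0.001  0.956  0.292]
 [ 0.001  0.292 -0.956]
 [-1.    -0.    -0.001]]
['Unreachable', 'camera_params', 'get_obs', 'grab_frame', 'grip_point_offset', 'hand_in']
```

View pics/wrist0.png

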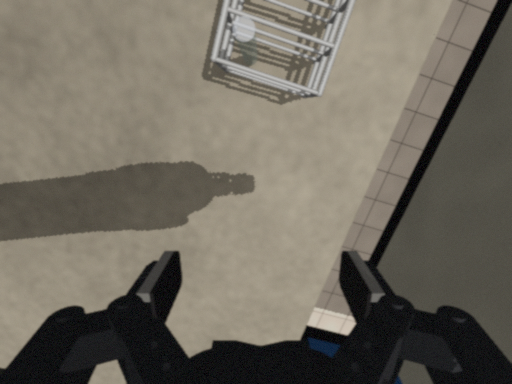

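```bash
cat > h.py <<'E'
from bench import *
import cv2,numpy as np
from scipy.spatial.transform import Rotation as R
def cam(name):
    p=camera_params(name)
    if name!='wrist': return p['mtx'],np.linalg.inv(p['world_to_cam'])
    o=get_obs();T=np.eye(4);T[:3,:3]=R.from_rotvec(o['orientation']).as_matrix();T[:3,3]=o['tcp_pos']
    return p['mtx'],T@p['T_tool_cam']
def ray(c,uv):
    K,T=c;d=T[:3,:3]@np.linalg.solve(K,[uv[0],uv[1],1]);return T[:3,3],d/np.linalg.norm(d)
def onz(c,uv,z):
    o,d=ray(c,uv);return o+d*(z-o[2])/d[2]
def tri(c1,a,c2,b):
    o1,d1=ray(c1,a);o2,d2=ray(c2,b)
    s=np.linalg.lstsq(np.c_[d1,-d2],o2-o1,rcond=None)[0];p,q=o1+s[0]*d1,o2+s[1]*d2
    return (p+q)/2,np.linalg.norm(p-q)
def proj(c,P):
    K,T=c;q=np.linalg.inv(T)@np.r_[P,1];q=K@q[:3];return q[:2]/q[2]
def mask(im,f,box):
    x0,y0,x1,y1=box;m=np.zeros(im.shape[:2],np.uint8);m[y0:y1,x0:x1]=f(im.astype(int))[y0:y1,x0:x1]*255
    n,l,s,_=cv2.connectedComponentsWithStats(m);i=1+s[1:,4].argmax();return (l==i).astype(np.uint8)
def cen(m):
    M=cv2.moments(m,True);return np.array([M['m10']/M['m00'],M['m01']/M['m00']])
def box(m):
    c=max(cv2.findContours(m,cv2.RETR_EXTERNAL,cv2.CHAIN_APPROX_NONE)[0],key=cv2.contourArea);return cv2.boxPoints(cv2.minAreaRect(c))
red=lambda i:(i[...,0]>100)&(i[...,1]<60)&(i[...,2]<60)
blue=lambda i:(i[...,2]>i[...,0]+50)
green=lambda i:(i[...,1]>i[...,0]+50)
E
python3 - <<'E'
from h import *
np.set_printoptions(precision=4,suppress=True)
t=cv2.imread("pics/top0.png")[:,:,::-1];s=cv2.imread("pics/side0.png")[:,:,::-1]
ct,cs=cam('top'),cam('side')
print('mat',[onz(ct,p,.003) for p in [*box(mask(t,green,(220,170,320,260))),cen(mask(t,green,(220,170,320,260)))]])
mt=mask(t,red,(140,150,170,180));ms=mask(s,red,(230,110,260,135))
print('tab',cen(mt),cen(ms),tri(ct,cen(mt),cs,cen(ms)));print(box(mt),box(ms))
mb=mask(t,blue,(370,130,400,210));print('blue top box',box(mb).round(1),'side',box(mask(s,blue,(290,250,350,290))).round(1))
for y in (145,150,160,170,180,188): print(y,t[y,350:394:1].sum(1)//3)
E
```

```text
mat [array([0.5146, 0.0716, 0.003 ]), array([ 0.5353, -0.0779,  0.003 ]), array([ 0.4065, -0.0939,  0.003 ]), array([0.3867, 0.0536, 0.003 ]), array([ 0.4599, -0.0116,  0.003 ])]
tab [154.88 164.72] [244.4615 122.8462] (array([0.5504, 0.2385, 0.1687]), np.float64(0.003965749444864261))
[[146.2414 170.1035]
 [152.6035 155.2586]
 [160.2069 158.5172]
 [153.8448 173.3621]] [[240. 122.]
 [250. 122.]
 [250. 123.]
 [240. 123.]]
blue top box [[383.6 145. ]
 [388.  144.9]
 [389.  189. ]
 [384.7 189.1]] side [[302.8 272.4]
 [341.8 259.4]
 [344.7 268.1]
 [305.7 281.1]]
145 [107 100 104  97  95  97  95  98  99  95  93  98  96  97  99  95  88  97
  92  99  92  97  97  92  95  93  94  93  97  92 105 132 152 137  61  42
  47  60  66  88 120 110 108 102]
150 [ 89  81  72  79  72  80  89  99  95  99  99  95  98  92  91  99  97 100
  95  95  96  96  99  95  95  93  98  99  94  94 107 136 154 136  57  54
  53  52  50  87 135 133 107  99]
160 [109 113 111 107 111  93  76  98  95  95  98 101  96  93 105  94 102  91
  94  96  96  94  93  95  98 101  93 100  96  92  94 120 153 137  56  46
  51  56  49  66 103 100 102 101]
170 [ 45  41  42  46  38  49  79 103  94  99  97  97  96  97  95 101  93  96
  95 100  98  98  98 100  95  97  95  97  94  95  96 122 155 142  83  49
  53  51  47  69  96 107 100  96]
180 [ 45  48  47  40  44  50  83 104  99  98  98  97  97 102  98  98 102  98
  93  93  96  97  97  95  93  98  95  95  94  95  92 116 155 139  90  40
  54  54  47  67  93  98  96 103]
188 [ 42  47  46  43  43  46  73 106  98  98  97  97  96  99 101  93 102  96
  98  96  94  98  96  95  97  96  95  99  98  95  93 117 158 147 109  36
  54  62  51  59 105 144 123  90]
```

Run:
```python
from h import *
np.set_printoptions(precision=4,suppress=True)
ct,cs=cam('top'),cam('side')
a=[onz(ct,(380.8,y),.1577) for y in (145,189)];b=[onz(ct,(389.4,y),.1343) for y in (145,189)];c=[onz(ct,(355.8,y),.1011) for y in (150,188)]
print(a,b,c)
o=get_obs();M=R.from_rotvec(o['orientation']).as_matrix()
m=(a[0]+a[1])/2
yd=(a[0]-a[1]);az=np.degrees(np.arctan2(yd[1],yd[0]));print('edge az',az)
print('tool shift to x,y',M.T@(np.array([m[0],m[1]+.02,.40])-o['tcp_pos']))
# hinge ends guess
for uv in ((155,110),(129,171)): print(onz(ct,uv,.085))
```

```text
[array([ 0.6112, -0.2435,  0.1577]), array([ 0.515 , -0.2425,  0.1577])] [array([ 0.6175, -0.2696,  0.1343]), array([ 0.5189, -0.2683,  0.1343])] [array([ 0.6119, -0.2024,  0.1011]), array([ 0.524 , -0.2022,  0.1011])]
edge az -0.5635421243353086
tool shift to x,y [ 0.0043  0.4732 -0.2969]
[0.6976 0.2635 0.085 ]
[0.5519 0.3151 0.085 ]
```

Call:
servo_tool(
  motion=[
    [0, 0.04, -0.025, 0, -1],
    [0, 0.08, -0.05, 0, -1],
    [0, 0.12, -0.075, 0, -1],
    [0, 0.16, -0.1, 0, -1],
    [0, 0.2, -0.125, 0, -1],
    [0, 0.24, -0.15, 0, -1],
    [0, 0.28, -0.175, 0, -1],
    [0, 0.32, -0.2, 0, -1],
  ],
)

```text
clock: 0.95
tcp_pos: [0.4457, -0.3588, 0.4042]
orientation: [0.989, 1.336, -0.988]
contact_force: [0.6, -0.4, -0.0]
grip_width: 0.0854
```

Call:
servo_tool(
  motion=[
    [0, 0.04, -0.025, 4, -1],
    [0, 0.08, -0.05, 8, -1],
    [0, 0.12, -0.075, 12, -1],
    [0, 0.15, -0.095, 17, -1],
    [0, 0.15, -0.095, 17, -1],
    [0, 0.15, -0.095, 17, -1],
  ],
)

```text
clock: 1.55
tcp_pos: [0.5617, -0.2232, 0.4038]
orientation: [1.207, 1.213, -1.208]
contact_force: [-0.3, -1.2, 0.1]
grip_width: 0.0857
```

Run:
```python
from h import *
o=get_obs();print(o['clock'],o['tcp_pos'],o['joints'].round(2) if hasattr(o['joints'],'round') else o['joints']);M=R.from_rotvec(o['orientation']).as_matrix();print(M.round(3))
im=grab_frame('wrist');cv2.imwrite('pics/w1.png',im[:,:,::-1])
```

```text
1.55 [ 0.56172002 -0.22322487  0.40382728] [ 0.38  0.37 -0.13  1.72  0.05  1.06 -1.34]
[[-0.002  1.     0.003]
 [ 0.001  0.003 -1.   ]
 [-1.    -0.002 -0.001]]
```

View pics/w1.png

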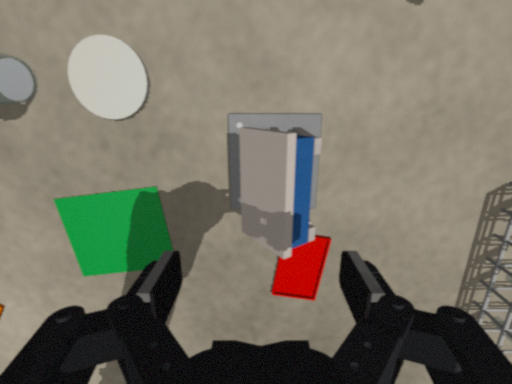

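Run:
```python
from h import *
np.set_printoptions(precision=4,suppress=True)
c=cam('wrist');im=cv2.imread('pics/w1.png')[:,:,::-1]
for y in (150,180,210,225): print(y,im[y,232:320].sum(1)//3)
for x in (250,265,280): print(x,im[115:260,x].sum(1)//3)
for uv,z in (((287.5,133),.1577),((283,248),.1577),((313,137),.1343),((308,243),.1343),((241,127),.1011),((241,234),.1011)): print(onz(c,uv,z))
mb=mask(im,blue,(280,120,325,260));print(box(mb))
```

```text
150 [ 83  85  86  86  85  86  90 107 124 135 135 136 134 136 137 134 136 136
 135 136 137 136 135 136 136 136 137 135 136 137 135 138 138 137 136 137
 135 136 136 134 137 137 138 136 135 134 136 137 137 137 135 137 136 137
 147 162 175 177 176 177 178 175 170 150 117  89  86  88  83  90  89  86
  87  85  87  86  86  85  89  87  96 119 143 160 165 167 167 166]
180 [ 85  83  82  85  83  83  83  93 114 130 135 135 135 136 137 134 134 137
 137 135 136 136 137 136 136 136 135 135 135 136 136 135 138 136 137 135
 136 136 135 136 136 135 136 137 136 138 136 136 136 135 135 136 138 147
 163 175 177 178 176 176 174 167 141 107  86  85  85  84  87  84  83  84
  83  85  79  83  87  83  91 110 125 131 135 135 131 130 132 136]
210 [ 85  81  82  80  82  83  83  83  88  98 103 104 105 102 103 106 104 102
 106 103 105 104 104 105 106 104 108 111 117 119 123 127 129 132 131 134
 134 137 134 134 134 134 134 134 136 133 129 132 133 134 133 135 147 161
 171 173 171 170 170 172 163 134 100  86  85  87  87  86  85  86  86  87
  87  89  91  86  88 111 129 137 140 138 138 137 138 136 137 139]
225 [134 131 1
[... 1670 characters left out ...]
135 137 137 137
 136 136 136 134 136 136 137 137 137 136 134 137 136 135 136 136 136 135
 136 136 134 135 135 136 135 138 135 137 137 136 136 135 137 136 136 136
 138 136 137 136 134 136 135 136 134 136 137 137 133 137 136 137 137 136
 136 137 137 135 135 133 119 112 106 106 102 105 104 104 105 104 107 105
 103 104 103 104 103 105 104 103 104 103 104 103 105 104 105 104 106 105
 105 104 103 104 104 105 104 103 108 117 127 135 135 136 134 126 107  86
  68]
[ 0.6226 -0.2459  0.1577]
[ 0.5244 -0.2451  0.1577]
[ 0.6169 -0.2698  0.1343]
[ 0.5166 -0.2711  0.1343]
[ 0.6224 -0.2069  0.1011]
[ 0.5097 -0.2044  0.1011]
[[291.5724 245.9797]
 [296.7987 136.2285]
 [313.2376 137.0113]
 [308.0113 246.7625]]
```

Call:
servo_tool(
  motion=[
    [0.0, 0.005, 0.016, 0, -1],
    [0.04, 0.005, 0.016, 0, -1],
    [0.08, 0.005, 0.016, 0, -1],
    [0.11, 0.005, 0.016, 0, -1],
    [0.127, 0.005, 0.016, 0, -1],
    [0.127, 0.005, 0.016, 0, -1],
    [0.127, 0.005, 0.016, 0, -0.55],
    [0.127, 0.005, 0.016, 0, -0.55],
  ],
  force=20,
)

```text
clock: 2.4
tcp_pos: [0.5661, -0.2419, 0.2783]
orientation: [1.21, 1.208, -1.21]
contact_force: [0.0, -1.2, -0.6]
grip_width: 0.0661
```

Run:
```python
from h import *
o=get_obs();print(o['clock'],o['tcp_pos'],o['grip_width'],o['contact_force'])
im=grab_frame('wrist');s=grab_frame('side')
a=im[100:340,130:390];b=s[240:320,270:370]
cv2.imwrite('pics/w2.png',np.hstack([cv2.resize(a,(400,369)),cv2.resize(b,(400,369),interpolation=2)])[:,:,::-1])
```

```text
2.4 [ 0.56609347 -0.24187836  0.27833594] 0.06612938156157233 [ 0.02070848 -1.16119571 -0.64359641]
```

View pics/w2.png

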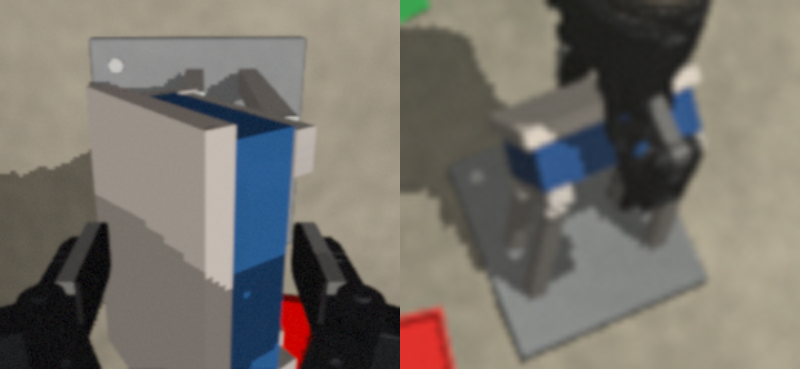

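Call:
servo_tool(
  motion=[
    [0, 0.001, -0.003, 0, -0.46],
    [0, 0.001, -0.005, 0, -0.4],
    [0, 0.001, -0.007, 0, -0.33],
    [-0.001, 0.001, -0.009, 0, -0.26],
    [-0.001, 0.001, -0.011, 0, -0.2],
    [-0.002, 0.001, -0.013, 0, -0.13],
    [-0.002, 0.001, -0.014, 0, -0.08],
    [-0.002, 0.001, -0.014, 0, -0.08],
  ],
  force=20,
)

```text
clock: 3.3
tcp_pos: [0.5671, -0.2265, 0.2801]
orientation: [1.209, 1.21, -1.208]
contact_force: [0.5, -0.4, -0.9]
grip_width: 0.0462
```

Run:
```python
from h import *
o=get_obs();print(o['clock'],o['tcp_pos'],o['grip_width'],o['contact_force'])
im=grab_frame('wrist');s=grab_frame('side')
a=im[100:340,130:390];b=s[240:320,270:370]
cv2.imwrite('pics/w3.png',np.hstack([cv2.resize(a,(400,369)),cv2.resize(b,(400,369),interpolation=2)])[:,:,::-1])
```

```text
3.3 [ 0.56714629 -0.22651089  0.28010021] 0.046199024256767585 [ 0.54364537 -0.40588581 -0.90055552]
```

View pics/w3.png

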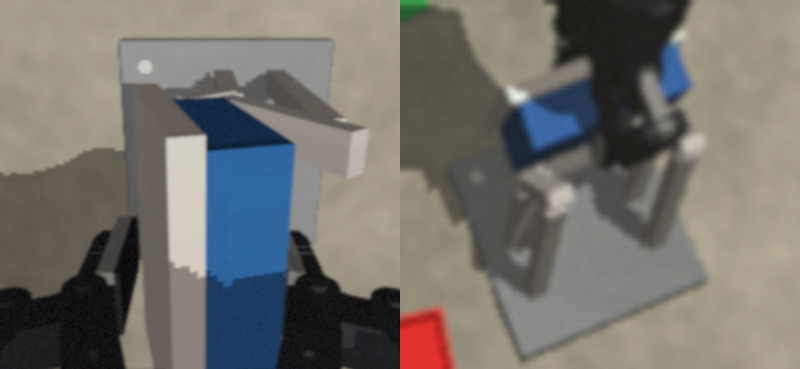

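Call:
servo_tool(
  motion=[
    [0, 0, -0.002, 0, 0.0],
    [0, 0, -0.004, 0, 0.08],
    [-0.001, 0, -0.005, 0, 0.16],
    [-0.001, 0, -0.006, 0, 0.3],
    [-0.001, 0, -0.006, 0, 0.4],
    [-0.001, 0, -0.006, 0, 0.4],
  ],
  force=30,
)

```text
clock: 4.0
tcp_pos: [0.5671, -0.221, 0.2812]
orientation: [1.209, 1.209, -1.209]
contact_force: [-0.9, -0.4, 0.7]
grip_width: 0.0327
```

Call:
servo_tool(
  motion=[
    [0, 0, 0, 0, 0.6],
    [0, 0, 0, 0, 0.6],
    [-0.01, 0, 0, 0, 0.6],
    [-0.03, 0, 0, 0, 0.6],
    [-0.05, 0, 0, 0, 0.6],
    [-0.08, 0, 0, 0, 0.6],
    [-0.11, 0, 0, 0, 0.6],
    [-0.12, 0, 0, 0, 0.6],
  ],
  force=60,
)

```text
clock: 4.8
tcp_pos: [0.5677, -0.2212, 0.4047]
orientation: [1.211, 1.204, -1.206]
contact_force: [1.1, 0.2, -2.5]
grip_width: 0.0323
```

Run:
```python
from h import *
o=get_obs();print(o['clock'],o['tcp_pos'],o['grip_width'],o['contact_force'])
im=grab_frame('wrist');s=grab_frame('side');t=grab_frame('top')
cv2.imwrite('pics/t4.png',t[:,:,::-1])
a=im[60:384,100:420];b=s[220:320,260:360]
cv2.imwrite('pics/w4.png',np.hstack([cv2.resize(a,(400,400)),cv2.resize(b,(400,400),interpolation=2)])[:,:,::-1])
```

```text
4.8 [ 0.56765129 -0.22118922  0.40473572] 0.03233636157408461 [ 1.12751263  0.22452457 -2.53471708]
```

View pics/w4.png

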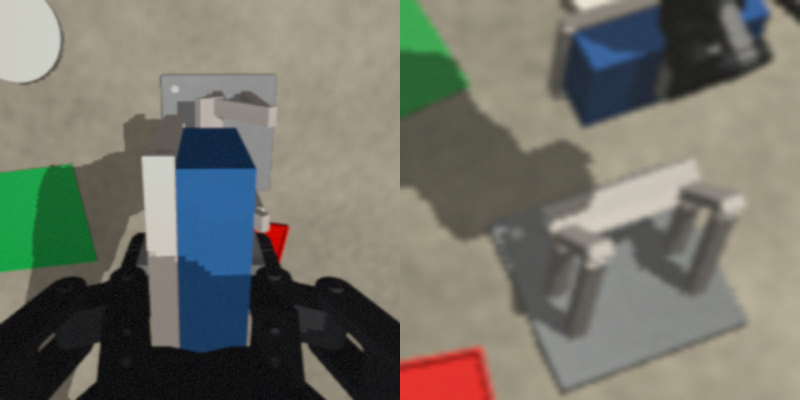

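Call:
servo_tool(
  motion=[
    [-0.02, 0.002, -0.01, -6, 0.6],
    [-0.04, 0.006, -0.04, -14, 0.6],
    [-0.045, 0.01, -0.07, -22, 0.6],
    [-0.045, 0.015, -0.1, -30, 0.6],
    [-0.045, 0.02, -0.13, -38, 0.6],
    [-0.045, 0.025, -0.16, -46, 0.6],
    [-0.045, 0.03, -0.19, -55, 0.6],
    [-0.045, 0.03, -0.2, -64, 0.6],
  ],
)

```text
clock: 5.75
tcp_pos: [0.5966, -0.0167, 0.4435]
orientation: [0.36, 1.545, -0.357]
contact_force: [0.0, 1.0, -2.8]
grip_width: 0.0326
```

Call:
servo_tool(
  motion=[
    [0, 0.025, -0.008, -8, 0.6],
    [0, 0.05, -0.016, -16, 0.6],
    [0, 0.075, -0.024, -24, 0.6],
    [0, 0.1, -0.031, -32, 0.6],
    [0, 0.125, -0.039, -40, 0.6],
    [0, 0.15, -0.046, -48, 0.6],
    [0, 0.175, -0.054, -56, 0.6],
    [0, 0.197, -0.061, -64, 0.6],
  ],
)

```text
clock: 6.55
tcp_pos: [0.6283, 0.1882, 0.4412]
orientation: [-0.519, 1.513, 0.526]
contact_force: [0.8, -0.5, -2.2]
grip_width: 0.0327
```

Call:
servo_tool(
  motion=[
    [0, 0.025, 0.025, -8, 0.6],
    [0, 0.05, 0.05, -16, 0.6],
    [0, 0.075, 0.075, -24, 0.6],
    [0, 0.1, 0.1, -32, 0.6],
    [0, 0.125, 0.13, -32, 0.6],
    [0, 0.142, 0.15, -32, 0.6],
    [0, 0.142, 0.15, -32, 0.6],
    [0, 0.142, 0.15, -32, 0.6],
  ],
)

```text
clock: 7.35
tcp_pos: [0.6578, 0.3931, 0.4384]
orientation: [-0.949, 1.361, 0.959]
contact_force: [0.2, -1.0, -2.9]
grip_width: 0.0323
```

Run:
```python
from h import *
o=get_obs();print(o['clock'],o['tcp_pos'],o['grip_width'],o['contact_force'],o['joints'].round(2));print(R.from_rotvec(o['orientation']).as_matrix().round(3))
np.savez('pose5.npz',c=cam('wrist')[1])
im=grab_frame('wrist');cv2.imwrite('pics/w5.png',im[:,:,::-1])
```

```text
7.35 [0.65775383 0.39313971 0.43837592] 0.032345447909963895 [ 0.18872169 -1.04446094 -2.86514523] [-0.21  0.72 -0.74  1.21  0.46  1.39  0.32]
[[-0.011 -0.942  0.337]
 [ 0.     0.337  0.942]
 [-1.     0.01  -0.004]]
```

View pics/w5.png

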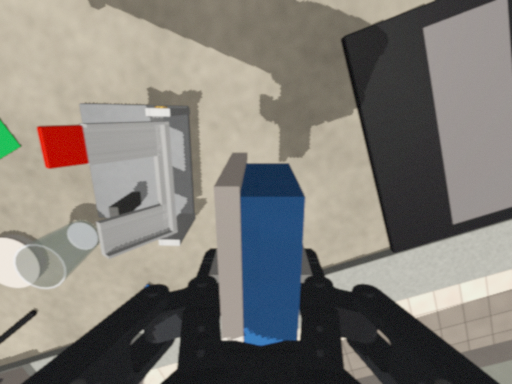

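Run:
```python
import cv2
i=cv2.imread('pics/w5.png')[95:255,30:200]
cv2.imwrite('pics/w5c.png',cv2.convertScaleAbs(cv2.resize(i,None,fx=3.7,fy=3.7,interpolation=cv2.INTER_CUBIC),alpha=1.3))
```

```text
(no output)
```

View pics/w5c.png

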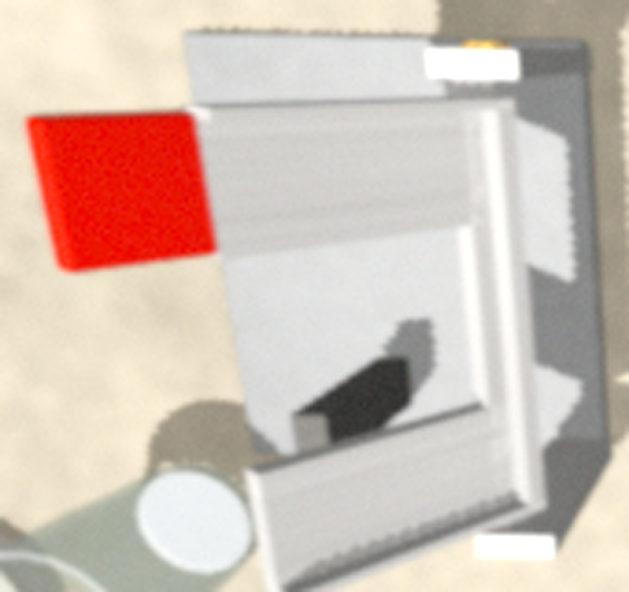

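```bash
cat > fit.py <<'E'
from h import *
from scipy.optimize import least_squares
np.set_printoptions(precision=4,suppress=True)
def frame(p):
    X,Y,ps,T=p;h=np.array([np.cos(ps),np.sin(ps),0]);u=np.array([0,0,1.])
    x=h*np.cos(T)-u*np.sin(T);z=h*np.sin(T)+u*np.cos(T);y=np.cross(z,x)
    A=np.c_[x,y,z];return A,np.array([X,Y,.085])-.04*x   # axes, floor mid
if __name__=='__main__':
    cw=(camera_params('wrist')['mtx'],np.load('pose5.npz')['c']);ct,cs=cam('top'),cam('side')
    ob=[((-75,67),(28,118)),((-41,67),(195,112)),((-41,31),(215,250)),((-75,31),(68,270)),((30,30),(478,224)),((30,-30),(488,405)),((-42,-30),(250,468)),((-42,30),(218,255))]
    def res(p):
        A,f=frame(p);r=[]
        for (a,b),(u,v) in ob: r.append(proj(cw,f+A@[a/1e3,b/1e3,0])-[u/3.7+30,v/3.7+95])
        t=f+A@[-.058,.049,0];r.append((proj(ct,t)-[154.9,164.7])*1);return np.array(r).ravel()
    s=least_squares(res,[.625,.289,1.23,.9],loss='soft_l1');print(s.x,np.degrees(s.x[2:]));print(res(s.x).reshape(-1,2))
    A,f=frame(s.x);print(A,f,'tab',f+A@[-.058,.049,0]);np.save('tray.npy',s.x)
E
python3 fit.py
```

```text
[0.6237 0.2872 1.2023 0.8088] [68.888  46.3392]
[[-0.5005 -0.9835]
 [ 0.1934 -0.5563]
 [ 1.2859  0.5282]
 [-2.085  -0.0519]
 [-0.2996  0.6539]
 [ 1.4024  0.9964]
 [ 0.6174  0.0515]
 [-0.51    0.3295]
 [-0.3749  0.5606]]
[[ 0.2487 -0.9329  0.2606]
 [ 0.644   0.3602  0.6749]
 [-0.7234  0.      0.6904]] [0.6137 0.2615 0.1139] tab [0.5536 0.2417 0.1559]
```

Run:
```python
from fit import *
p=camera_params('wrist');c=(p['mtx'],p['T_tool_cam']);w=cv2.imread('pics/w5.png')
for x in (.122,.127,.132): print(x,proj(c,[x,.05,.0162]),proj(c,[x,.05,-.0138]),'bottom',proj(c,[x+.06,.05,.0162]),'cover top',proj(c,[x-.003,.055,-.0162]))
print(w[155:215,285].astype(int).tolist()[::2]);print(w[150:205,230].astype(int).sum(1)//3, w[150:205,222].astype(int).sum(1)//3)
A,f=frame(np.load('tray.npy'));o=get_obs();M=R.from_rotvec(o['orientation']).as_matrix()
print('az toolz',np.degrees(np.arctan2(M[1,2],M[0,2])))
h=np.array([np.cos(1.2023),np.sin(1.2023),0])
P=f+A@[.028,0,.001];tcp=P+.0162*h+[0,0,.194];print('tcp target',tcp,'P',P)
print('post',onz(cam('top'),(184.7,138.5),.07),A.T@(onz(cam('top'),(184.7,138.5),.07)-f))
```

```text
0.122 [307.7135 198.1443] [220.8242 198.1733] bottom [289.9838 162.4869] cover top [211.6133 186.8045]
0.127 [305.4698 193.6319] [222.6769 193.6596] bottom [289.0846 160.6786] cover top [214.0062 182.6424]
0.132 [303.4281 189.5257] [224.3627 189.5524] bottom [288.2381 158.976 ] cover top [216.1741 178.8717]
[[109, 123, 129], [109, 125, 131], [111, 126, 133], [144, 162, 169], [117, 120, 122], [77, 49, 22], [78, 47, 23], [77, 45, 22], [76, 49, 25], [78, 47, 26], [75, 45, 19], [78, 49, 25], [77, 47, 28], [81, 51, 24], [78, 48, 23], [78, 49, 25], [76, 48, 25], [77, 48, 21], [79, 48, 21], [76, 46, 13], [80, 50, 18], [117, 74, 35], [122, 76, 38], [124, 79, 42], [121, 77, 40], [121, 78, 36], [125, 78, 41], [124, 78, 40], [120, 75, 34], [124, 79, 40]]
[183 183 181 180 173 161 144 124 109 105 104 106 103 104 104 104 106 104
 106 104 106 105 105 104 106 107 104 106 101 103 105 107 102 105 104 114
 134 158 161 162 161 161 162 160 161 162 162 162 161 161 162 162 160 161
 160] [181 182 184 186 185 188 186 188 189 189 188 188 188 186 185 184 184 180
 174 165 152 133 120 111 106 106 104 102 104 104 105 105 107 104 105 113
 135 156 161 161 161 161 162 162 162 163 162 161 161 161 161 161 160 161
 161]
az toolz 70.23324793963445
tcp target [0.6268 0.2953 0.2884] P [0.621  0.2802 0.0944]
post [0.6354 0.194  0.07  ] [-0.0063 -0.0445 -0.0702]
```

Call:
servo_tool(
  motion=[
    [0, -0.002, -0.03, 1.3, 0.6],
    [0, -0.004, -0.06, 1.3, 0.6],
    [0, -0.004, -0.09, 1.3, 0.6],
    [0.02, -0.004, -0.102, 1.3, 0.6],
    [0.06, -0.004, -0.102, 1.3, 0.6],
    [0.1, -0.004, -0.102, 1.3, 0.6],
    [0.125, -0.004, -0.102, 1.3, 0.6],
    [0.138, -0.004, -0.102, 1.3, 0.6],
  ],
)

```text
clock: 8.2
tcp_pos: [0.6259, 0.2918, 0.298]
orientation: [-0.931, 1.375, 0.938]
contact_force: [-0.8, 0.1, -3.2]
grip_width: 0.0321
```

Call:
servo_tool(
  motion=[
    [0, 0, 0, 0, 0.6],
    [0, 0, 0, 0, 0.6],
  ],
)

```text
clock: 8.4
tcp_pos: [0.6264, 0.2909, 0.2985]
orientation: [-0.93, 1.376, 0.937]
contact_force: [-0.3, -0.9, -3.9]
grip_width: 0.0325
```

Run:
```python
from h import *
o=get_obs();print(o['clock'],o['tcp_pos'],o['grip_width'],o['contact_force'])
np.savez('pose6.npz',c=cam('wrist')[1])
im=grab_frame('wrist');s=grab_frame('side');cv2.imwrite('pics/w6.png',im[:,:,::-1]);cv2.imwrite('pics/s6.png',s[:,:,::-1])
b=s[90:190,215:315]
cv2.imwrite('pics/w6c.png',np.hstack([cv2.resize(im,(480,360)),cv2.resize(b,(320,360),interpolation=2)])[:,:,::-1])
```

```text
8.4 [0.62642747 0.2908905  0.29851021] 0.03246824632945311 [-0.28846862 -0.86320437 -3.87554082]
```

View pics/w6c.png

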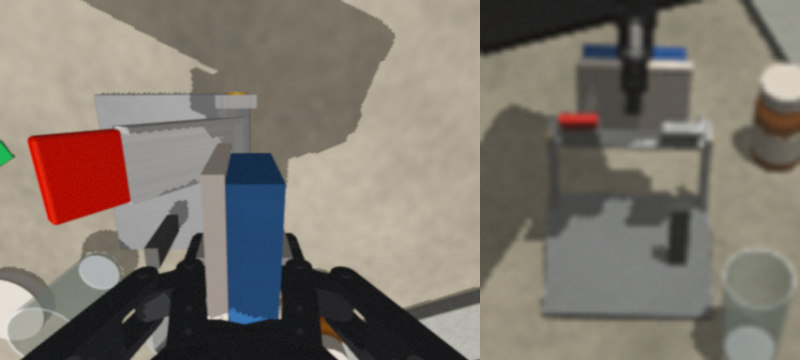

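Run:
```python
from fit import *
c=(camera_params('wrist')['mtx'],np.load('pose6.npz')['c']);im=cv2.imread('pics/w6.png')[:,:,::-1]
m=mask(im,red,(20,110,160,260));k=max(cv2.findContours(m,0,1)[0],key=cv2.contourArea)
print(cv2.approxPolyDP(k,4,True)[:,0].tolist())
A,f=frame(np.load('tray.npy'))
for a,b in ((-75,67),(-41,67),(-41,31),(-75,31)): print(proj(c,f+A@[a/1e3,b/1e3,0]),proj(c,f+A@[a/1e3,b/1e3,-.008]))
```

```text
[[125, 139], [30, 148], [54, 236], [67, 237], [138, 213]]
[ 30.0133 145.611 ] [ 26.4763 143.642 ]
[126.9081 137.915 ] [119.9995 136.6208]
[138.2792 213.6012] [131.4939 209.5301]
[ 53.5656 236.3389] [ 49.2948 230.4174]
```

Call:
servo_tool(
  motion=[
    [0.0, 0.001, 0.004, 0, 0.6],
    [0.005, 0.001, 0.004, 0, 0.6],
    [0.01, 0.001, 0.004, 0, 0.6],
    [0.012, 0.001, 0.004, 0, 0.6],
    [0.012, 0.001, 0.004, 0, 0.6],
  ],
)

```text
clock: 9.0
tcp_pos: [0.6268, 0.2961, 0.2874]
orientation: [-0.93, 1.373, 0.937]
contact_force: [0.2, 0.9, -2.5]
grip_width: 0.0324
```

Call:
servo_tool(
  motion=[
    [0.001, 0, 0.001, 0, 0.6],
    [0.002, 0, 0.001, 0, 0.6],
    [0.002, 0, 0.001, 0, 0.6],
  ],
)

```text
clock: 9.3
tcp_pos: [0.6272, 0.2972, 0.2856]
orientation: [-0.93, 1.372, 0.937]
contact_force: [0.3, 1.4, -2.6]
grip_width: 0.0322
```

Call:
servo_tool(
  motion=[
    [0.001, 0, -0.001, 0, 0.6],
    [0.002, 0, -0.001, 0, 0.6],
    [0.002, 0, -0.001, 0, 0.6],
  ],
)

```text
clock: 9.6
tcp_pos: [0.6269, 0.2969, 0.2853]
orientation: [-0.93, 1.37, 0.937]
contact_force: [-1.4, 0.8, 7.1]
grip_width: 0.0323
```

Call:
servo_tool(
  motion=[
    [0.001, 0, 0, 0, 0.6],
    [0.002, 0, 0, 0, 0.6],
    [0.002, 0, 0, 0, 0.6],
  ],
)

```text
clock: 9.9
tcp_pos: [0.6268, 0.2971, 0.2852]
orientation: [-0.93, 1.37, 0.937]
contact_force: [-3.9, -2.8, 11.9]
grip_width: 0.0327
```

Call:
servo_tool(
  motion=[
    [-0.002, 0, -0.003, 0, 0.1],
    [-0.003, 0, -0.007, 0, 0.0],
    [-0.005, 0, -0.011, 0, -0.1],
    [-0.006, 0, -0.016, 0, -0.24],
    [-0.008, 0, -0.02, 0, -0.34],
    [-0.009, 0, -0.024, 0, -0.43],
    [-0.011, 0, -0.028, 0, -0.52],
    [-0.012, 0, -0.032, 0, -0.6],
  ],
  force=20,
)

```text
clock: 10.7
tcp_pos: [0.6151, 0.266, 0.2967]
orientation: [-0.931, 1.373, 0.936]
contact_force: [0.0, 1.0, 0.0]
grip_width: 0.0678
```

Run:
```python
from fit import *
o=get_obs();print(o['clock'],o['tcp_pos'],o['grip_width'],o['contact_force'])
np.savez('pose7.npz',c=cam('wrist')[1])
im=grab_frame('wrist');s=grab_frame('side');cv2.imwrite('pics/w7.png',im[:,:,::-1]);cv2.imwrite('pics/s7.png',s[:,:,::-1])
c=(camera_params('wrist')['mtx'],np.load('pose7.npz')['c']);A,f=frame(np.load('tray.npy'))
m=mask(im,blue,(100,60,420,384));k=max(cv2.findContours(m,0,1)[0],key=cv2.contourArea);print(cv2.approxPolyDP(k,4,True)[:,0].tolist())
print('pred holder corners if laid (cx=2):')
for a in (-30,30):
  for b in (50,-50): print(a,b,[proj(c,f+A@[(a+2)/1e3,b/1e3,z]).round(0).tolist() for z in (.033,.009)])
m=mask(im,red,(0,60,200,300));k=max(cv2.findContours(m,0,1)[0],key=cv2.contourArea);print('tab',cv2.approxPolyDP(k,4,True)[:,0].tolist(),[proj(c,f+A@[a/1e3,b/1e3,0]).round(0).tolist() for a,b in ((-75,67),(-41,67),(-41,31),(-75,31))])
```

```text
10.7 [0.6151 0.266  0.2967] 0.06775612773995429 [0.0261 0.9922 0.0033]
[[334, 163], [291, 159], [230, 176], [238, 341], [264, 345], [297, 340], [324, 306], [321, 251], [329, 238]]
pred holder corners if laid (cx=2):
-30 50 [[262.0, 187.0], [225.0, 177.0]]
-30 -50 [[262.0, 371.0], [232.0, 345.0]]
30 50 [[337.0, 165.0], [301.0, 160.0]]
30 -50 [[324.0, 312.0], [295.0, 296.0]]
tab [[187, 142], [104, 152], [121, 241], [128, 244], [194, 218]] [[103.0, 150.0], [187.0, 141.0], [193.0, 217.0], [119.0, 242.0]]
```

Call:
servo_tool(
  motion=[
    [0, 0, 0, 0, -1],
    [0, 0, 0, 0, -1],
    [0, 0, 0, 0, -1],
    [-0.02, 0, 0, 0, -1],
    [-0.05, 0, 0, 0, -1],
    [-0.09, 0, 0, 0, -1],
    [-0.12, 0, 0, 0, -1],
    [-0.12, 0, 0, 0, -1],
  ],
)

```text
clock: 11.6
tcp_pos: [0.617, 0.2677, 0.4222]
orientation: [-0.93, 1.364, 0.934]
contact_force: [0.5, 0.1, 0.3]
grip_width: 0.0851
```

Run:
```python
from fit import *
o=get_obs();print(o['clock'],o['tcp_pos'],o['grip_width'],o['contact_force'])
np.savez('pose8.npz',c=cam('wrist')[1])
im=grab_frame('wrist');s=grab_frame('side');cv2.imwrite('pics/w8.png',im[:,:,::-1])
cv2.imwrite('pics/w8c.png',np.hstack([cv2.resize(im,(480,360)),cv2.resize(s[90:190,215:315],(320,360),interpolation=2)])[:,:,::-1])
c=(camera_params('wrist')['mtx'],np.load('pose8.npz')['c']);A,f=frame(np.load('tray.npy'))
m=mask(im,blue,(100,60,420,384));k=max(cv2.findContours(m,0,1)[0],key=cv2.contourArea);print(cv2.approxPolyDP(k,4,True)[:,0].tolist())
for a in (-30,30):
  for b in (50,-50): print(a,b,[proj(c,f+A@[(a+2)/1e3,b/1e3,z]).round(0).tolist() for z in (.033,.009)])
M=R.from_rotvec(o['orientation']).as_matrix()
# tab press path: fingertip on tab centre for tilts
X=np.load('tray.npy')
for T in (X[3],.6,.4,.2,0,-.03):
    A,f=frame([*X[:3],T]);p=f+A@[-.062,.049,0];print(T,p,'tool shift for tip',M.T@(p+[0,0,.173]-o['tcp_pos']))
```

```text
11.6 [0.617  0.2677 0.4222] 0.08513462924002972 [0.5482 0.1483 0.32  ]
[[298, 136], [242, 140], [244, 239], [264, 246], [295, 225]]
-30 50 [[257.0, 142.0], [238.0, 140.0]]
-30 -50 [[258.0, 248.0], [241.0, 240.0]]
30 50 [[300.0, 136.0], [281.0, 134.0]]
30 -50 [[296.0, 229.0], [279.0, 222.0]]
0.808770774794265 [0.5526 0.2392 0.1588] tool shift for tip [ 0.0905  0.0494 -0.0499]
0.6 [0.5476 0.2263 0.1426] tool shift for tip [ 0.1067  0.0493 -0.0637]
0.4 [0.5441 0.2172 0.1247] tool shift for tip [ 0.1246  0.0493 -0.0735]
0.2 [0.542  0.2116 0.1053] tool shift for tip [ 0.144   0.0492 -0.0795]
0 [0.5412 0.2097 0.085 ] tool shift for tip [ 0.1643  0.0492 -0.0815]
-0.03 [0.5412 0.2098 0.0819] tool shift for tip [ 0.1674  0.0491 -0.0815]
```

View pics/w8c.png

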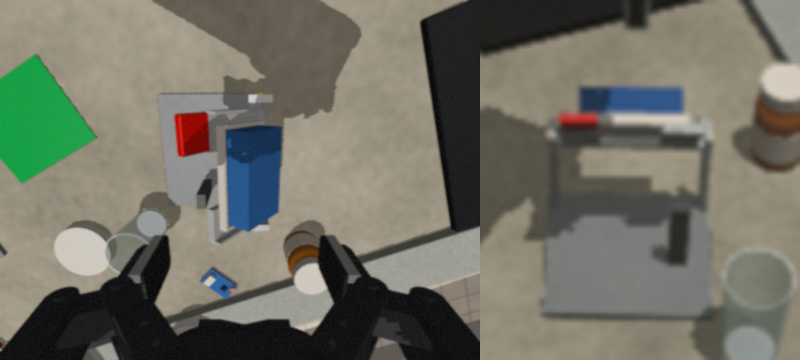

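Call:
servo_tool(
  motion=[
    [0, 0.02, -0.015, 0, 0],
    [0, 0.049, -0.04, 0, 0.6],
    [0, 0.049, -0.04, 0, 1],
    [0, 0.049, -0.04, 0, 1],
    [0, 0.049, -0.04, 0, 1],
    [0.03, 0.049, -0.04, 0, 1],
    [0.06, 0.049, -0.04, 0, 1],
    [0.06, 0.049, -0.04, 0, 1],
  ],
  force=30,
)

```text
clock: 12.5
tcp_pos: [0.5555, 0.2456, 0.3536]
orientation: [-0.93, 1.379, 0.936]
contact_force: [-1.5, -0.3, -0.3]
grip_width: -0.0002
```

Call:
servo_tool(
  motion=[
    [0.01, 0, 0, 0, 1],
    [0.018, 0, 0, 0, 1],
    [0.024, 0, -0.002, 0, 1],
    [0.03, 0, -0.006, 0, 1],
    [0.036, 0, -0.01, 0, 1],
    [0.042, 0, -0.013, 0, 1],
    [0.047, 0, -0.016, 0, 1],
  ],
)

```text
clock: 13.2
tcp_pos: [0.5504, 0.2315, 0.3094]
orientation: [-0.93, 1.373, 0.935]
contact_force: [-1.9, -0.1, 9.6]
grip_width: -0.0002
```

Call:
servo_tool(
  motion=[
    [0.007, 0, -0.005, 0, 1],
    [0.014, 0, -0.009, 0, 1],
    [0.021, 0, -0.013, 0, 1],
    [0.028, 0, -0.016, 0, 1],
    [0.035, 0, -0.018, 0, 1],
    [0.042, 0, -0.02, 0, 1],
    [0.048, 0, -0.021, 0, 1],
    [0.051, 0, -0.021, 0, 1],
  ],
)

```text
clock: 14.0
tcp_pos: [0.5438, 0.2149, 0.261]
orientation: [-0.928, 1.364, 0.936]
contact_force: [1.7, 4.9, 7.7]
grip_width: 0.0
```

Call:
servo_tool(
  motion=[
    [0.001, 0, 0, 0, 1],
    [0.002, 0, 0, 0, 1],
    [0.003, 0, 0, 0, 1],
    [0.003, 0, 0, 0, 1],
  ],
)

```text
clock: 14.4
tcp_pos: [0.5447, 0.2159, 0.2593]
orientation: [-0.927, 1.36, 0.936]
contact_force: [1.2, 2.2, 4.9]
grip_width: -0.0002
```

Call:
servo_tool(
  motion=[
    [0.002, 0, 0, 0, 1],
    [0.004, 0, 0, 0, 1],
    [0.005, 0, 0, 0, 1],
    [0.005, 0, 0, 0, 1],
  ],
)

```text
clock: 14.8
tcp_pos: [0.5446, 0.2165, 0.2582]
orientation: [-0.929, 1.36, 0.934]
contact_force: [-11.7, -6.4, 35.1]
grip_width: 0.0002
```

Call:
servo_tool(
  motion=[
    [-0.02, 0, 0, 0, 1],
    [-0.06, 0, 0, 0, 1],
    [-0.1, 0, 0, 0, 0],
    [-0.14, -0.02, 0.02, 0, -1],
    [-0.15, -0.05, 0.053, 0, -1],
    [-0.15, -0.05, 0.053, 0, -1],
    [-0.15, -0.05, 0.053, 0, -1],
    [-0.15, -0.05, 0.053, 0, -1],
  ],
)

```text
clock: 15.6
tcp_pos: [0.6097, 0.2468, 0.4073]
orientation: [-0.93, 1.362, 0.934]
contact_force: [0.1, 0.3, 0.6]
grip_width: 0.0845
```

Run:
```python
from fit import *
o=get_obs();print(o['clock'],o['tcp_pos'],o['grip_width'],o['contact_force'])
c=cam('wrist');im=grab_frame('wrist');cv2.imwrite('pics/w9.png',im[:,:,::-1])
X=np.load('tray.npy');A,f=frame([*X[:3],0])
m=mask(im,lambda i:blue(i)&(i.sum(2)>0),(60,60,450,384))
k=max(cv2.findContours(m,0,1)[0],key=cv2.contourArea);q=cv2.approxPolyDP(k,4,True)[:,0];print(q.tolist())
for a in (-30,30):
  for b in (50,-50): print(a,b,[proj(c,f+A@[(a+2)/1e3,b/1e3,z]).round(0).tolist() for z in (.033,.009)])
for u in q: print(u,A.T@(onz(c,u,.118)-f))
m=mask(im,red,(60,60,400,384));k=max(cv2.findContours(m,0,1)[0],key=cv2.contourArea);print('tab',cv2.approxPolyDP(k,4,True)[:,0].tolist(),[proj(c,f+A@[a/1e3,b/1e3,0]).round(0).tolist() for a,b in ((-75,67),(-41,67),(-41,31),(-75,31))])
g=im[...,2].astype(int)-im[...,0]
for r in (170,200,220): print(r,np.flatnonzero(g[r]>50)[[0,-1]] , im[r,200:320].sum(1)//3)
```

```text
15.6 [0.6097 0.2468 0.4073] 0.08450964819057057 [0.0939 0.2736 0.6035]
[[234, 137], [235, 234], [291, 235], [295, 137]]
-30 50 [[232.0, 138.0], [234.0, 135.0]]
-30 -50 [[236.0, 236.0], [237.0, 226.0]]
30 50 [[298.0, 137.0], [295.0, 135.0]]
30 -50 [[294.0, 236.0], [291.0, 226.0]]
[234 137] [-0.0263  0.0505  0.033 ]
[235 234] [-0.0285 -0.0477  0.033 ]
[291 235] [ 0.0291 -0.049   0.033 ]
[295 137] [0.0295 0.0503 0.033 ]
tab [[215, 116], [188, 117], [191, 150], [218, 149]] [[188.0, 117.0], [222.0, 117.0], [223.0, 152.0], [191.0, 152.0]]
170 [234 295] [141 141 143 141 141 143 142 141 140 141 142 140 143 142 143 141 143 139
 142 140 141 143 142 143 142 141 142 148 168 190 196 177 133 102  72  69
  69  66  67  74  86  98 103 104 107 107 109 106 105 105 107 105 104 106
 104 105 107 105 106 102 105 105 102 104 103 103 101 102 101 103 102 102
 102 100 103 102 103 102  99  98 102 100 104  98 100 102 103 104 104 102
  99  98  97  91  86 106 137 167 181 186 181 163 139 141 144 144 144 147
 146 148 146 146 146 146 146 146 147 149 147 149]
200 [235 294] [138 141 140 138 140 140 138 140 141 137 140 
[... 244 characters left out ...]
03
 103 101 100 102  99 100 105 102 103 100 100 100 102  99  99  99 100  98
  99 100  99 102 115 145 170 178 177 170 144 108  91  92  91  92  91  97
 123 143 147 148 147 145 147 146 147 146 144 145]
220 [235 293] [132 135 135 135 137 138 137 134 137 137 138 137 137 137 136 136 137 138
 138 138 137 138 140 154 173 185 188 187 187 189 192 196 194 177 143 129
 110 103 103 103 102 102 103 105 105 103 103 106 103 103 102 105 101 104
 103 102 104 102 101 103 102 100 105 103 103 103 105 100 105 103 101 101
 100 102 101 100 100 101 103  99  99 102 100 102 100 100  99  99 100 100
 101  98 100 115 147 170 176 177 171 159 145 144 141 143 142 144 144 143
 145 144 145 144 147 148 147 148 150 148 146 146]
```

Call:
servo_tool(
  motion=[
    [0.03, 0.002, 0.004, 0, -1],
    [0.07, 0.002, 0.004, 0, -1],
    [0.11, 0.002, 0.004, 0, -1],
    [0.12, 0.002, 0.004, 0, -1],
    [0.125, 0.002, 0.004, 0, -1],
    [0.125, 0.002, 0.004, 0, -1],
  ],
)

```text
clock: 16.25
tcp_pos: [0.6092, 0.2517, 0.2834]
orientation: [-0.93, 1.361, 0.934]
contact_force: [1.0, 0.5, 0.9]
grip_width: 0.0853
```

Run:
```python
from fit import *
o=get_obs();print(o['tcp_pos'],o['contact_force']);M=R.from_rotvec(o['orientation']).as_matrix()
X=np.load('tray.npy');A,f=frame([*X[:3],0]);print('yaw diff',np.degrees(np.arctan2(M[1,2],M[0,2])-X[2]))
print(M.T@(f+A@[.0015,.001,0]+[0,0,.183]-o['tcp_pos']))
```

```text
[0.6092 0.2517 0.2834] [1.0451 0.4619 0.8629]
yaw diff -0.12183668952966298
[ 0.0154  0.0002 -0.0002]
```

Call:
servo_tool(
  motion=[
    [0.008, 0, 0, 0, -1],
    [0.015, 0, 0, 0, -1],
    [0.015, 0, 0, 0, -0.7],
    [0.015, 0, 0, 0, -0.5],
    [0.015, 0, 0, 0, -0.4],
    [0.015, 0, 0, 0, -0.2],
    [0.015, 0, 0, 0, -0.2],
    [0.015, 0, 0, 0, -0.2],
  ],
  force=25,
)

```text
clock: 17.05
tcp_pos: [0.6091, 0.2516, 0.2688]
orientation: [-0.93, 1.361, 0.933]
contact_force: [-1.4, -3.2, 5.8]
grip_width: 0.0595
```

Call:
servo_tool(
  motion=[
    [0, 0, 0, 0, 0],
    [0, 0, 0, 0, 0],
    [-0.004, 0, 0, 0, 0],
    [-0.008, 0, 0, 0, 0],
    [-0.013, 0, 0, 0, 0],
    [-0.018, 0, 0, 0, 0],
    [-0.024, 0, 0, 0, 0],
    [-0.03, 0, 0, 0, 0],
  ],
  force=40,
)

```text
clock: 17.85
tcp_pos: [0.6092, 0.2516, 0.2995]
orientation: [-0.93, 1.361, 0.933]
contact_force: [-0.2, -0.0, -1.5]
grip_width: 0.0589
```

Call:
servo_tool(
  motion=[
    [-0.03, 0, 0, 0, 0],
    [-0.06, 0, 0, 0, 0],
    [-0.1, 0, 0, 0, 0],
    [-0.12, 0, 0, 0, 0],
    [-0.12, 0, 0, 0, 0],
  ],
)

```text
clock: 18.35
tcp_pos: [0.6096, 0.2523, 0.4238]
orientation: [-0.93, 1.354, 0.932]
contact_force: [-0.3, -0.5, -1.3]
grip_width: 0.0588
```

Run:
```python
from fit import *
o=get_obs();print(o['clock'],o['tcp_pos'],o['grip_width'],o['contact_force'],o['joints'].round(2))
im=grab_frame('wrist');cv2.imwrite('pics/w10.png',im[:,:,::-1]);t=grab_frame('top');cv2.imwrite('pics/t10.png',t[:,:,::-1]);s=grab_frame('side');cv2.imwrite('pics/s10.png',s[:,:,::-1])
M=R.from_rotvec(o['orientation']).as_matrix()
print('D mat', M.T@(np.array([.4605,-.0115,0])-[*o['tcp_pos'][:2],0]))
```

```text
18.35 [0.6096 0.2523 0.4238] 0.05876244164730799 [-0.3245 -0.4879 -1.2817] [ 0.05  0.55 -0.79  1.53  0.41  1.22  0.4 ]
D mat [-0.0022  0.0434 -0.2999]
```

Call:
servo_tool(
  motion=[
    [0, 0.005, -0.03, 0, 0],
    [0, 0.01, -0.07, 0, 0],
    [0, 0.016, -0.11, 0, 0],
    [0, 0.022, -0.15, 0, 0],
    [0, 0.028, -0.19, 0, 0],
    [0, 0.034, -0.23, 0, 0],
    [0, 0.04, -0.27, 0, 0],
    [0, 0.043, -0.3, 0, 0],
  ],
)

```text
clock: 19.3
tcp_pos: [0.4581, -0.0156, 0.4166]
orientation: [-0.929, 1.367, 0.934]
contact_force: [0.8, -0.3, -1.9]
grip_width: 0.0591
```

Call:
servo_tool(
  motion=[
    [0.03, 0, 0, 0, 0],
    [0.07, 0, 0, 0, 0],
    [0.11, 0, 0, 0, 0],
    [0.15, 0, 0, 0, 0],
    [0.18, 0, 0, 0, 0],
    [0.2, 0, 0, 0, 0],
    [0.21, 0, 0, 0, 0],
    [0.21, 0, 0, 0, 0],
  ],
)

```text
clock: 20.1
tcp_pos: [0.4561, -0.0155, 0.2051]
orientation: [-0.927, 1.37, 0.937]
contact_force: [0.2, 0.1, -1.3]
grip_width: 0.0588
```

Now lower to contact (expected TCP z ≈ 0.183).

Call:
servo_tool(
  motion=[
    [0.005, -0.004, 0.003, 0, 0],
    [0.01, -0.004, 0.003, 0, 0],
    [0.015, -0.004, 0.003, 0, 0],
    [0.019, -0.004, 0.003, 0, 0],
    [0.02, -0.004, 0.003, 0, 0],
    [0.02, -0.004, 0.003, 0, 0],
  ],
)

```text
clock: 20.7
tcp_pos: [0.4606, -0.0142, 0.185]
orientation: [-0.927, 1.37, 0.937]
contact_force: [-0.5, 0.8, -2.3]
grip_width: 0.0592
```

Call:
servo_tool(
  motion=[
    [0.001, 0, 0, 0, 0],
    [0.002, 0, 0, 0, 0],
    [0.002, 0, 0, 0, 0],
  ],
)

```text
clock: 21.0
tcp_pos: [0.4606, -0.0139, 0.184]
orientation: [-0.928, 1.37, 0.936]
contact_force: [-5.0, -1.4, 13.7]
grip_width: 0.059
```

Contact at the expected height. Release and back off, then check the tray from above.

Call:
servo_tool(
  motion=[
    [-0.001, 0, 0, 0, -0.45],
    [-0.001, 0, 0, 0, -0.6],
    [-0.001, 0, 0, 0, -1],
    [-0.001, 0, 0, 0, -1],
    [-0.04, 0, 0, 0, -1],
    [-0.09, 0, 0, 0, -1],
    [-0.14, 0, 0, 0, -1],
    [-0.2, 0, 0, 0, -1],
  ],
)

```text
clock: 21.8
tcp_pos: [0.4619, -0.0137, 0.3756]
orientation: [-0.928, 1.37, 0.937]
contact_force: [1.1, -0.5, 0.2]
grip_width: 0.0852
```

Call:
servo_tool(
  motion=[
    [-0.02, 0, 0.02, 0, -1],
    [-0.03, 0, 0.05, 0, -1],
    [-0.03, 0, 0.09, 0, -1],
    [-0.03, 0, 0.13, 0, -1],
    [-0.03, -0.03, 0.17, 0, -1],
    [-0.03, -0.03, 0.2, 0, -1],
    [-0.03, -0.03, 0.22, 0, -1],
    [-0.03, -0.03, 0.22, 0, -1],
  ],
)

```text
clock: 22.6
tcp_pos: [0.5699, 0.1836, 0.4042]
orientation: [-0.929, 1.368, 0.942]
contact_force: [0.0, -0.7, 0.4]
grip_width: 0.0855
```

Run:
```python
from fit import *
o=get_obs();print(o['clock'],o['tcp_pos'],o['contact_force'])
cw,ct,cs=cam('wrist'),cam('top'),cam('side')
im=grab_frame('wrist');t=grab_frame('top');s=grab_frame('side')
for n,i in (('w',im),('t',t),('s',s)): cv2.imwrite(f'pics/{n}11.png',i[:,:,::-1])
X=np.load('tray.npy');A,f=frame([*X[:3],0])
hsv=cv2.cvtColor(im,cv2.COLOR_RGB2HSV)
poly=np.array([proj(cw,f+A@[a,b,.003]) for a,b in ((-.037,-.058),(.037,-.058),(.037,.058),(-.037,.058))]).astype(np.int32);print(poly.tolist())
m=np.zeros(im.shape[:2],np.uint8);cv2.fillConvexPoly(m,poly,255)
m&=((hsv[...,1]>60)*255).astype(np.uint8)
n,l,st,ce=cv2.connectedComponentsWithStats(m)
for i in range(1,n):
    if st[i,4]>15: print(st[i],ce[i].round(1),im[l==i].mean(0).round(),'tray xyz',(A.T@(onz(cw,ce[i],.099)-f)).round(4))
mb=mask(t,blue,(220,160,330,270));b=box(mb);print('holder top',b.round(1).tolist(),[onz(ct,q,.033).round(4).tolist() for q in b],onz(ct,cen(mb),.033))
mb=mask(im,red,(0,0,512,384));print('tab',box(mb).round().tolist(),[proj(cw,f+A@[a/1e3,b/1e3,0]).round(0).tolist() for a,b in ((-75,67),(-41,67),(-41,31),(-75,31))])
```

```text
22.6 [0.5699 0.1836 0.4042] [ 0.0085 -0.6606  0.4299]
[[294, 245], [358, 245], [371, 143], [299, 143]]
[339 159  25  24 449] [351.1 170.6] [187. 113.  20.] tray xyz [0.0153 0.0322 0.014 ]
[313 160  21  21 350] [323.2 170.1] [ 82. 134.  88.] tray xyz [-0.013   0.0327  0.014 ]
[337 188  23  22 376] [348.2 198.9] [ 35. 142.  67.] tray xyz [0.0154 0.002  0.014 ]
[310 213  21  23 362] [319.5 224.3] [151.  97.  34.] tray xyz [-0.0127 -0.0269  0.014 ]Traceback (most recent call last):
  File "<stdin>", line 14, in <module>
  File "h.py", line 21, in mask
    n,l,s,_=cv2.connectedComponentsWithStats(m);i=1+s[1:,4].argmax();return (l==i).astype(np.uint8)
                                                    ~~~~~~~~~~~~~~^^
ValueError: attempt to get argmax of an empty sequence
```

Run:
```python
from fit import *
ct,cs,cw=cam('top'),cam('side'),cam('wrist')
t,s,im=[cv2.imread(f'pics/{n}11.png')[:,:,::-1] for n in 'tsw']
X=np.load('tray.npy');A,f=frame([*X[:3],0])
for n,c,i in (('top',ct,t),('side',cs,s),('w',cw,im)):
    b=i.astype(int);m=((b[...,2]>b[...,0]+25)&(b[...,2]>b[...,1]+12)).astype(np.uint8)
    k,l,st,ce=cv2.connectedComponentsWithStats(m)
    for j in range(1,k):
        if st[j,4]>60: print(n,st[j],ce[j].round(1),onz(c,ce[j],.03).round(3))
    print(n,'pred',proj(c,[.4606,-.0139,.033]))
mb=mask(im,red,(150,60,400,300));print('tab',box(mb).round().tolist(),[proj(cw,f+A@[a/1e3,b/1e3,0]).round(0).tolist() for a,b in ((-75,67),(-41,67),(-41,31),(-75,31))])
for n,c,z in (('beaker',ct,0),): print(np.abs(t[95:155,215:310].astype(int)-cv2.imread('pics/top0.png')[95:155,215:310,::-1]).mean(), np.abs(s[155:232,285:340].astype(int)-cv2.imread('pics/side0.png')[155:232,285:340,::-1]).mean())
```

```text
top [202  61  23  27 259] [212.9  73.5] [0.813 0.138 0.03 ]
top pred [270.8997 216.1458]
side [325 155  18  14 104] [334.2 161. ] [0.808 0.119 0.03 ]
side [227 216  36  23 761] [244.6 227.1] [ 0.456 -0.02   0.03 ]
side pred [245.3287 224.3801]
w [  44  106   75   82 4850] [ 82.4 145.5] [ 0.457 -0.014  0.03 ]
w [270 304  41  33 514] [291.4 319.9] [0.8   0.139 0.03 ]
w pred [ 82.5296 148.4351]
tab [[260.0, 134.0], [290.0, 134.0], [290.0, 166.0], [260.0, 166.0]] [[266.0, 132.0], [300.0, 132.0], [299.0, 167.0], [266.0, 167.0]]
16.93011695906433 5.571979535615899
```

Call:
servo_tool(
  motion=[
    [0, 0, -0.04, 0, -1],
    [0, 0, -0.08, 0, -1],
    [0, 0, -0.12, 0, -1],
    [0, 0, -0.16, 0, -1],
    [0, 0, -0.2, 0, -1],
    [0, 0, -0.25, 0, -1],
    [0, 0, -0.3, 0, -1],
    [0, 0, -0.3, 0, -1],
  ],
)

```text
clock: 23.55
tcp_pos: [0.4574, -0.1081, 0.4048]
orientation: [-0.92, 1.382, 0.925]
contact_force: [0.5, 0.4, 0.9]
grip_width: 0.085
```

Run:
```python
from fit import *
ct,cs=cam('top'),cam('side')
t,s=grab_frame('top'),grab_frame('side')
for n,i in (('t',t),('s',s)): cv2.imwrite(f'pics/{n}12.png',i[:,:,::-1])
mt=mask(t,red,(140,110,215,200));ms=mask(s,red,(225,100,275,160))
print('tab tri',cen(mt),cen(ms),tri(ct,cen(mt),cs,cen(ms)))
X=np.load('tray.npy')
for T in (0,.05,.1):
    A,f=frame([*X[:3],T]);p=f+A@[-.058,.049,0];print(T,p,proj(ct,p),proj(cs,p))
t0=cv2.imread('pics/top0.png')[:,:,::-1]
def disc(im,bx):
    b=im.astype(int);m=(b.min(2)>165);return cen(mask(im,lambda i:i.min(2)>150,bx))
print('dish',disc(t0,(262,110,306,155)),disc(t,(262,110,306,155)))
g=lambda i:cv2.cvtColor(np.ascontiguousarray(i[100:150,212:255]),cv2.COLOR_RGB2GRAY).astype(np.float32)
print('beaker shift px',cv2.phaseCorrelate(g(t0),g(t)))
o=get_obs();print(o['clock'],o['tcp_pos'],o['contact_force'])
```

```text
Traceback (most recent call last):
  File "h.py", line 21, in mask
    n,l,s,_=cv2.connectedComponentsWithStats(m);i=1+s[1:,4].argmax();return (l==i).astype(np.uint8)
                                                    ~~~~~~~~~~~~~~^^
ValueError: attempt to get argmax of an empty sequence
```

Run:
```python
from fit import *
ct,cs=cam('top'),cam('side')
t,s,t0,s0=[cv2.imread(f'pics/{n}.png')[:,:,::-1] for n in ('t12','s12','top0','side0')]
X=np.load('tray.npy')
for T in (0,.05,.1):
    A,f=frame([*X[:3],T]);p=f+A@[-.058,.049,0];print(T,p,proj(ct,p),proj(cs,p))
for n,i in (('t',t),('s',s)):
    b=i.astype(int);k,l,st,ce=cv2.connectedComponentsWithStats(((b[...,0]>b[...,1]+50)&(b[...,0]>b[...,2]+50)).astype(np.uint8))
    print(n,[(st[j].tolist(),ce[j].round(1).tolist()) for j in range(1,k) if st[j,4]>15])
    print(n,[(proj(cs if n=='s' else ct,np.array([.4606,-.0139,.033])).round())])
def disc(im,bx): return cen(mask(im,lambda i:i.min(2)>140,bx))
print('dish side',disc(s0,(295,195,340,235)),disc(s,(295,195,340,235)))
g=lambda i:cv2.cvtColor(np.ascontiguousarray(i[155:198,283:318]),cv2.COLOR_RGB2GRAY).astype(np.float32)
print('beaker shift px',cv2.phaseCorrelate(g(s0),g(s)))
```

```text
0 [0.5427 0.2134 0.085 ] [173.413  176.1798] [245.8065 149.1723]
0.05 [0.5427 0.2136 0.0899] [172.9879 175.8033] [245.7887 148.0157]
0.1 [0.5428 0.2139 0.0948] [172.4605 175.383 ] [245.7732 146.7972]
t [([394, 82, 39, 23, 364], [413.2, 93.2]), ([163, 133, 9, 8, 59], [167.1, 136.5]), ([140, 151, 11, 10, 78], [145.1, 155.7]), ([165, 168, 19, 20, 227], [174.4, 177.4]), ([76, 236, 107, 95, 5009], [133.1, 283.7])]
t [array([271., 216.])]
s [([131, 126, 65, 63, 2439], [162.0, 160.1]), ([406, 283, 17, 41, 388], [413.7, 303.7]), ([237, 306, 50, 38, 1386], [261.1, 324.7])]
s [array([245., 224.])]
dish side [316.9551 214.3111] [317.0162 214.2349]
beaker shift px ((0.04050115368247731, 0.5023791263307871), 0.981964373735734)
```

```bash
python3 -c "
from bench import *
print(hand_in())"
```

```text
the job is handed in; nothing more can be done
None
```

I handed the job in at about 24 s of the 72 s allowed. My checks agree with the goal, but `hand_in()` gave no verdict.

**What I did:** The tool can only point straight down, so closing the jaws on cover and holder swung them upright off the stand. I turned them about 160° and leaned them cover-first onto the tilted tray (about 46°). At that lean the holder is about 134° from upright and 0.125 m up, so step 1 was met as it lay in the tray rather than free in the air. I pressed the tab to the level stop (35 N), then lifted the holder straight off and set it on the mat.

**Last checks:**
- **Lenses:** the wrist camera shows four coloured discs inside the cover. Each is about 22 mm across, with centres 18 to 36 mm from the floor's middle.
- **Tray:** the tab sits within about 1.5 px of its level position in the top view, and its tip height was 0.085 m at the stop.
- **Cover:** not measured on its own. Before the lift, the holder inside it was about 1 to 2 mm from the floor's middle.
- **Holder:** the side and wrist views place it near (0.457, -0.015), against a mat centre of (0.460, -0.012).
- **Beaker and dish:** they shifted 0.5 px or less in the side view.

**Disagreements and failures:**
- In the wrist view, the tab was 6 to 9 px off its predicted position in one direction. The top view did not confirm this.
- The side view's colour mask missed the level tab, and the top view's missed the holder, so each was checked from the other cameras.
- I could not view the final pictures because the limit of 12 was reached, so these last checks are numerical only.

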